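Fill the die tray and hold it flush on the sloped vibrator plate

TASK

Put one of the spare stone dies into the empty pocket of the grey die tray while the tray lies on the bench. Then take the tray by its rib handle and lay it flush on the sloped, sprung plate of the vibrating stage, lengthwise up the slope, centred and square, with all four dies still seated; press the plate about halfway in on its springs (about 6 mm of its 12 mm), and finish while still gripping the tray and holding it pressed there. Leave the other spare die and everything else on the bench where it is.

Things in the scene. Friction and masses are not known exactly. Their poses are not given: they have to be found in the camera images.
- tray: grey-painted die tray, a flat plate 160 (its x) x 96 (its y) x 16 mm with four round pockets and an upright rib handle in the middle; about 0.26 kg empty, flat underside. Origin: centre of the underside; z up out of the plate. The rib is 44 mm along x, 14 mm thick along y, and its top is 58 mm above the underside (42 mm above the plate's top face): pinch it across y.
- pocket0 (a point): centre of the floor of a pocket of the tray, at x -58, y -27, z +4 mm in the tray's frame; the pocket is a round hole 28.6 mm wide and 12 mm deep, open upward.
- pocket1 (a point): centre of the floor of a pocket of the tray, at x -58, y +27, z +4 mm in the tray's frame; the pocket is a round hole 28.6 mm wide and 12 mm deep, open upward.
- pocket2 (a point): centre of the floor of a pocket of the tray, at x +58, y -27, z +4 mm in the tray's frame; the pocket is a round hole 28.6 mm wide and 12 mm deep, open upward.
- pocket3 (a point): centre of the floor of a pocket of the tray, at x +58, y +27, z +4 mm in the tray's frame; the pocket is a round hole 28.6 mm wide and 12 mm deep, open upward.
- die0: plaster-white stone die: upright cylinder 26 mm in diameter, straight from the foot to 40 mm, then a narrower tooth stump up to 50 mm; 45 g. Origin: centre of the underside, z along it. Five alike: three stand in tray pockets (which three varies), two spares stand on the bench.
- die1: plaster-white stone die: upright cylinder 26 mm in diameter, straight from the foot to 40 mm, then a narrower tooth stump up to 50 mm; 45 g. Origin: centre of the underside, z along it. Five alike: three stand in tray pockets (which three varies), two spares stand on the bench.
- die2: plaster-white stone die: upright cylinder 26 mm in diameter, straight from the foot to 40 mm, then a narrower tooth stump up to 50 mm; 45 g. Origin: centre of the underside, z along it. Five alike: three stand in tray pockets (which three varies), two spares stand on the bench.
- die3: plaster-white stone die: upright cylinder 26 mm in diameter, straight from the foot to 40 mm, then a narrower tooth stump up to 50 mm; 45 g. Origin: centre of the underside, z along it. Five alike: three stand in tray pockets (which three varies), two spares stand on the bench.
- die4: plaster-white stone die: upright cylinder 26 mm in diameter, straight from the foot to 40 mm, then a narrower tooth stump up to 50 mm; 45 g. Origin: centre of the underside, z along it. Five alike: three stand in tray pockets (which three varies), two spares stand on the bench.
- plate_face (a point): centre of the upper face of the vibrating stage's black rubber-faced sprung plate, 150 (its x) x 90 (its y) x 10 mm. The plate is sloped by 11 to 22 degrees, varying from run to run; its lower edge is at its -x end, roughly towards the robot. x runs up the slope, y level across it, z out of the face. This centre is about 125 to 130 mm above the bench; the stage's blue base, 170 x 150 x 45 mm, is bolted down, and the slope is locked.
- sprung_plate (a joint): how far the sprung plate is pressed in, straight along its own -z, in m: 0 free to 0.012 bottomed. It takes about 4 N to start and 1 N more per mm; the loaded tray's weight alone presses it in by less than 2 mm.
- cast: bystander: terracotta-coloured dental arch model with white teeth, horseshoe, 50 x 65 x 24 mm; origin on its underside, at the middle unless said.
- jar: bystander: small closed jar, 48 mm across, 60 mm tall; origin on its underside, at the middle unless said.
- phone: bystander: black phone lying flat, 75 x 150 x 9 mm; origin on its underside, at the middle unless said.
- bur_block: bystander: wooden block with four small holes, 50 x 70 x 25 mm; origin on its underside, at the middle unless said.
- glass_slab: bystander: greenish glass slab lying flat, 50 x 60 x 8 mm; origin on its underside, at the middle unless said.
- probe: bystander: steel hand probe lying flat, 140 mm long, 8 mm thick (its origin is 50 mm from the thick end); origin on its underside, at the middle unless said.
- dish: bystander: open round steel dish, 90 mm across, 30 mm tall; origin on its underside, at the middle unless said.
Mind the look-alikes: they are no part of the job. What is shaped like the die4 but purple is not meant.

How it is judged:
By the outcome, as a careful person would: the job done as asked, in the order asked, and still so for the second after the job is handed in, while the arm keeps its last pose, push and grip.
It also fails if it takes over 45 s, if anything falls off the work surface, if the arm or the gripper's body presses on something with over 40 N, if the wrist force passes 120 N, or if a joint passes its speed limit or range.

ROBOT

A 6-joint arm with a two-finger parallel gripper is mounted at the origin on the work surface. World frame = base frame: x ahead of the robot, y to its left, z up, the work surface at z = 0. Lengths are in m, angles in rad, forces in N, time in s.
With the tool pointing down it reaches from about 0.35 to 0.775 m from the base axis. Payload 7.3 kg.
Tool frame: the origin (TCP) lies on the centre line of the jaws, within the pads' length; the fingertips stand ahead of it and the grasp point (between the pads) lies 11 mm behind it (robot.nose_length is the z of the fingertips in the tool frame, in m); z points along the fingers, y is the line along which they close (so a half turn about z gives the same grasp; the last joint's range is limited). The gripper opens to 92 mm and grips with 3 to 60 N. Pads are 19 mm wide; open, the fingers measure 130 mm over their backs; the gripper's body (75 mm by 190 mm) begins 47 mm behind the grasp point.
Start: joints at [1.17, 0.342, 1.524, -0, 1.275, -0.146], TCP at [0.132, 0.508, 0.235] pointing down, gripper open.
Joint ranges: [-2.53, 2.53], [-0.77, 2.02], [0.04, 2.7], [-1, 4.14], [0.28, 2.66], [-3.11, 3.11]. Speed limits (rad/s): [2.57, 2.57, 3.14, 3.14, 3.14, 3.14].

INTERFACE

Orientations are given as [roll, pitch, yaw] about the fixed x, y, z axes, in that order (R = Rz(yaw) Ry(pitch) Rx(roll)).
In Python, from cell import robot, cams gives the robot as it stands. The module is installed in compiled form; this text tells all that it offers.
- The arm moves only by the tool carry_out, never from a script. Its argument "deltas" is a list of rows, each a list of 7 numbers: the shift along the tool's x, y, z in cm, then the turn, a rotation vector about the tool's x, y, z in rad, then the opening, from 0 (shut) to 1 (fully open). A call has exactly 8 rows; each row shifts and turns the commanded pose from where the row before left it, along the tool's axes as they then stand; what a row does not reach is not made up. A row lasts 1/12 s, in which the tool goes at most 41.7 mm and 7.16 degrees, less where a joint would pass 70% of its speed; a pose out of reach is approached as far as the arm can. A call is refused whole if a number of a shift passes 4.17 or a number of a turn 0.125, either way. A call with a gripper value outside its range is refused whole. The fingers move at their own pace and stop on an object; "force" is the grip in N (left out, the last holds). Time passes only in rows, so rows that do not move let the fingers close, or fill a call up. It gives the time, the measured TCP pose, the force, the opening and the grip force at its end, in the units of the state.
- robot.observe(): the state, without advancing time (a new reading comes with each control period).
- cams.read_camera(name): name is "scene" or "side" or "wrist"; returns a dict with "image" (400x640x3 uint8, blue, green, red), "depth" (400x640 float32, m along the optical axis (not along the pixel's ray), 0 where there is no reading), "fx", "fy", "cx", "cy" (pixels), "world_to_cam" (4x4, takes a point from world to camera coordinates). Camera axes: x right, y up, looking along -z (the intrinsics and any distortion apply to the point x, -y, -z); pixel columns grow to the right and rows downward; lengths in m; the calibration is good to about 2 mm. A picture is of the moment at which its call begins.
- robot.hand_in(): hands the job in; it is judged then, once.
The state is a dict: "time": time; "qpos": joint angles; "qvel": joint speeds; "joint_efforts": joint torques, N m; "tool_pos": TCP position; "tool_rot": TCP orientation; "contact_force": force on the tool from outside, world axes, zero at the start; "torque": the same for the moment, N m; "opening": finger opening in m; "grip_force": force on a finger pad.
Only numpy, scipy, OpenCV 4.12 (cv2) and the standard library are available. Lean on these libraries where they do the work, as an engineer would, in place of code of your own. Each camera call takes 0.05 s, during which the arm holds its last target. There are 200 camera calls.

## Working session

There is one attempt and no reset: what is moved stays moved. The work goes in short steps, Python scripts to look and compute and a tool call to move; the robot and the scene stay as the last step left them, time stands still between calls to the robot, and variables do not carry over. Pictures are saved under pics/ and viewed, at most 10 in all, crops included, and the job is handed in when it is done.

Besides the shell and the picture viewer there is one more tool, called after ">>>" as name(argument=value, ...), one argument or row to a line, values as JSON. carry_out: Moves the arm, as the interface text tells. Its arguments: {"type":"object","properties":{"deltas":{"type":"array","items":{"type":"array","items":{"type":"number"}}},"force":{"type":"number"}},"required":["deltas"]}

```bash
mkdir -p pics; cat > h.py <<'E'
import numpy as np, cv2
from cell import robot, cams
from scipy.spatial.transform import Rotation as R
def cloud(c):
    d=c["depth"]; v,u=np.mgrid[0:d.shape[0],0:d.shape[1]]
    P=np.stack([(u-c["cx"])/c["fx"]*d,-(v-c["cy"])/c["fy"]*d,-d],-1)
    T=np.linalg.inv(c["world_to_cam"]); W=P@T[:3,:3].T+T[:3,3]; W[d<=0]=np.nan
    return W
def ray(c,u,v,z):
    T=np.linalg.inv(c["world_to_cam"]); d=T[:3,:3]@np.array([(u-c["cx"])/c["fx"],-(v-c["cy"])/c["fy"],-1]); o=T[:3,3]
    return o+d*(z-o[2])/d[2]
E
python3 - <<'E'
from h import *
import pickle
s=robot.observe(); print(s, robot.nose_length)
for n in ["scene","side","wrist"]:
    c=cams.read_camera(n); cv2.imwrite(f"pics/{n}0.png",c["image"]); pickle.dump(c,open(n+"0.pkl","wb"))
    print(n,c["fx"],c["cx"],c["cy"],np.round(np.linalg.inv(c["world_to_cam"]),3).tolist(),[k for k in c])
E
```

```text
{'time': 0.0, 'qpos': array([ 1.16998310e+00,  3.42745388e-01,  1.52499970e+00,  2.51675178e-06,
        1.27536513e+00, -1.45966495e-01]), 'qvel': array([-0.00155779, -0.00108158,  0.00099161, -0.00105669, -0.00053581,
       -0.00067675]), 'joint_efforts': array([ 1.46714825e-03, -4.31227648e+01, -2.44226611e+01,  7.17929564e-02,
        5.58107521e-02, -1.08032889e-04]), 'tool_pos': array([0.13216312, 0.50770317, 0.23403922]), 'tool_rot': array([-3.14009158e+00, -2.23108038e-04,  2.88674502e+00]), 'contact_force': array([-0.36595849,  0.02840453, -0.11549128]), 'torque': array([-0.06736507,  0.03777011, -0.02395026]), 'grip_force': 0.0, 'opening': 0.09175657078333475} 0.008
scene 383.4512570033731 324.3665366280078 197.33881311567782 [[-0.554, -0.478, 0.682, 1.345], [0.833, -0.321, 0.451, 0.503], [0.003, 0.818, 0.576, 0.781], [0.0, 0.0, 0.0, 1.0]] ['image', 'depth', 'fx', 'fy', 'cx', 'cy', 'world_to_cam']
side 410.2724996286429 321.27932226261316 196.53836544708602 [[0.993, 0.081, -0.088, 0.438], [-0.118, 0.564, -0.817, -0.974], [-0.016, 0.822, 0.569, 0.778], [0.0, 0.0, 0.0, 1.0]] ['image', 'depth', 'fx', 'fy', 'cx', 'cy', 'world_to_cam']
wrist 350.6597181106843 313.5791448279104 193.84211811164718 [[0.251, -0.927, -0.28, 0.056], [0.968, 0.24, 0.073, 0.528], [-0.0, -0.29, 0.957, 0.384], [0.0, 0.0, 0.0, 1.0]] ['image', 'depth', 'fx', 'fy', 'cx', 'cy', 'world_to_cam']
```

View pics/scene0.png

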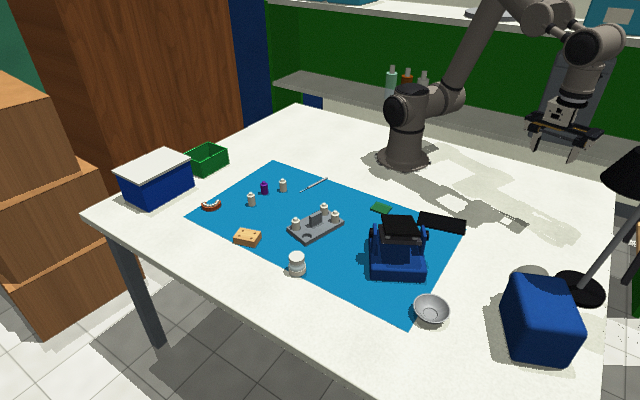

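View pics/side0.png

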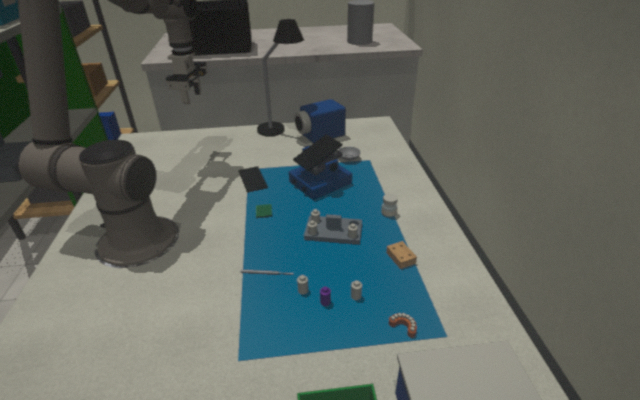

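The scene view shows the tray at (315,225), with dies at (296,223), (324,209) and (335,216) and the empty pocket near (307,237). The white spares are at (251,200) and (283,185), the purple look-alike at (264,188), and the stage at (398,245). In the side view the spares are at (303,285) and (356,290) and purple is at (325,297).

```bash
cat > m.py <<'E'
from h import *
import pickle,sys
for n in ["scene","side"]:
    c=pickle.load(open(n+"0.pkl","rb")); W=cloud(c); hsv=cv2.cvtColor(c["image"],cv2.COLOR_BGR2HSV)
    print(n)
    z=W[...,2]; box=(W[...,0]>.3)&(W[...,0]<.85)&(W[...,1]>-.5)&(W[...,1]<.45)
    obj=(box&(z>.006)).astype(np.uint8)
    k,l,st,ce=cv2.connectedComponentsWithStats(obj)
    for i in range(1,k):
        if st[i,4]<25: continue
        m=l==i; P=W[m]; col=np.median(hsv[m],0)
        print(ce[i].round(),st[i,4],"min",P.min(0).round(3),"max",P.max(0).round(3),"med",np.median(P,0).round(3),col)
    # plate: dark pixels, high
    m=box&(z>.09)&(z<.17)&(hsv[...,2]<70)&(W[...,1]>.0)&(W[...,1]<.45)
    k,l,st,ce=cv2.connectedComponentsWithStats(m.astype(np.uint8)); i=1+np.argmax(st[1:,4]); P=W[l==i]
    q=P.mean(0)
    for _ in range(4):
        A=np.linalg.svd(P-q,full_matrices=False)[2][2]; r=(P-q)@A; P=P[abs(r)<.004]; q=P.mean(0)
    A*=np.sign(A[2]); print("plate",len(P),q,A,"slope",np.degrees(np.arccos(A[2])),"az",np.degrees(np.arctan2(-A[1],-A[0])))
    x=np.array([-A[0],-A[1],0]);x-=A*(x@A);x/=np.linalg.norm(x);y=np.cross(A,x)
    a=np.c_[(P-q)@x,(P-q)@y]; print("rect",cv2.minAreaRect((a*1000).astype(np.float32)), a.min(0),a.max(0))
E
python3 m.py
python3 - <<'E'
import cv2
a=cv2.imread('pics/scene0.png')[165:290,190:450]; b=cv2.imread('pics/side0.png')[130:320,230:430]
cv2.imwrite('pics/c1.png',cv2.resize(a,None,fx=3,fy=3,interpolation=3))
E
```

```text
scene
[283. 184.] 79 min [ 0.453 -0.272  0.006] max [ 0.479 -0.245  0.049] med [ 0.471 -0.255  0.028] [ 28.  30. 128.]
[264. 187.] 79 min [ 0.504 -0.317  0.006] max [ 0.531 -0.29   0.049] med [ 0.522 -0.299  0.03 ] [139. 182.  81.]
[251. 198.] 87 min [ 0.583 -0.305  0.006] max [ 0.607 -0.281  0.049] med [ 0.598 -0.289  0.031] [ 28.  29. 126.]
[210. 205.] 121 min [ 0.652 -0.427  0.006] max [ 0.709 -0.372  0.023] med [ 0.693 -0.386  0.014] [ 10. 139. 134.]
[315. 224.] 1138 min [ 0.488 -0.11   0.006] max [0.663 0.026 0.059] med [ 0.585 -0.037  0.015] [ 95.   20.  146.5]
[402. 246.] 3879 min [0.301 0.089 0.006] max [0.675 0.362 0.152] med [0.596 0.247 0.043] [108. 188.  58.]
[247. 236.] 370 min [ 0.704 -0.22   0.006] max [ 0.773 -0.139  0.027] med [ 0.744 -0.175  0.022] [ 18.  119.  230.5]
[297. 263.] 386 min [0.738 0.003 0.006] max [0.783 0.049 0.061] med [0.769 0.033 0.044] [ 33.   19.  160.5]
[432. 307.] 728 min [0.649 0.341 0.006] max [0.738 0.429 0.031] med [0.679 0.383 0.017] [ 70.   5. 158.]
plate 154 [0.51817872 0.19653729 0.10966851] [-0.26455614 -0.1529178   0.9521692 ] slope 1
[... 993 characters left out ...]
 0.006] max [ 0.476 -0.251  0.051] med [ 0.464 -0.27   0.034] [45. 16. 88.]
[356. 289.] 172 min [ 0.579 -0.311  0.006] max [ 0.604 -0.283  0.052] med [ 0.59  -0.305  0.033] [45. 17. 92.]
[325. 295.] 173 min [ 0.502 -0.321  0.006] max [ 0.527 -0.296  0.051] med [ 0.513 -0.313  0.035] [130. 118.  83.]
[404. 322.] 319 min [ 0.65  -0.433  0.006] max [ 0.706 -0.373  0.027] med [ 0.687 -0.395  0.016] [ 10.  77. 110.]
plate 310 [0.5515336  0.22602196 0.12560747] [-0.1664398  -0.30761027  0.93684242] slope 20.472131708365303 az 61.58334949261264
rect ((-8.24911117553711, -25.230621337890625), (116.5575180053711, 154.5662384033203), 67.58079528808594) [-0.08012106 -0.07532885] [0.08115171 0.05049523]
```

View pics/c1.png

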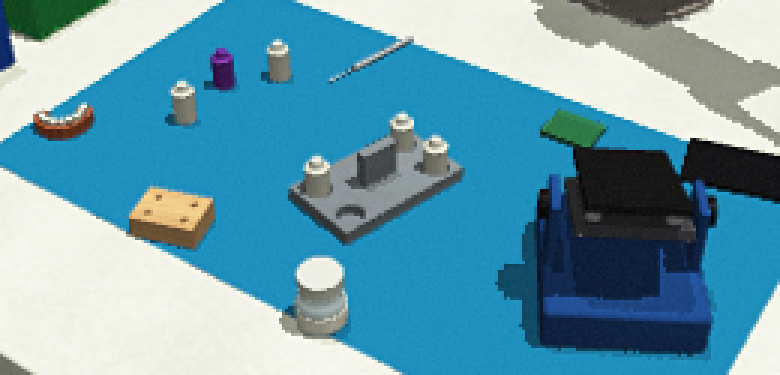

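```bash
cat > t.py <<'E'
from h import *
import pickle
T=[];PL=[]
for n in ["scene","side"]:
    c=pickle.load(open(n+"0.pkl","rb")); W=cloud(c); z=W[...,2]; hsv=cv2.cvtColor(c["image"],cv2.COLOR_BGR2HSV)
    m=(W[...,0]>.47)&(W[...,0]<.68)&(W[...,1]>-.13)&(W[...,1]<.05)&(z>.012)&(z<.02)
    P=W[m]; r=cv2.minAreaRect((P[:,:2]*1000).astype(np.float32)); print(n,"tray",r,P[:,2].mean()); 
    m=(W[...,0]>.47)&(W[...,0]<.68)&(W[...,1]>-.13)&(W[...,1]<.05)&(z>.05)
    k,l,st,ce=cv2.connectedComponentsWithStats(m.astype(np.uint8))
    for i in range(1,k): print(" top",ce[i],st[i,4],W[l==i].mean(0).round(3))
    m=(W[...,0]>.45)&(W[...,0]<.7)&(W[...,1]>.1)&(W[...,1]<.33)&(z>.09)&(z<.17)
    P=W[m]; G=hsv[m]; best=0
    rng=np.random.default_rng(0)
    for _ in range(500):
        a=P[rng.choice(len(P),3,False)]; N=np.cross(a[1]-a[0],a[2]-a[0]); N/=np.linalg.norm(N)+1e-12
        if abs(N[2])<.9: continue
        i=abs((P-a[0])@N)<.0025
        if i.sum()>best: best=i.sum(); I=i
    Q=P[I]; q=Q.mean(0); A=np.linalg.svd(Q-q,full_matrices=False)[2][2]; A*=np.sign(A[2])
    x=np.array([-A[0],-A[1],0]);x-=A*(x@A);x/=np.linalg.norm(x);y=np.cross(A,x)
    a=np.c_[(Q-q)@x,(Q-q)@y]; r=cv2.minAreaRect((a*1000).astype(np.float32))
    print(" plate",best,len(P),q,A,"slope",np.degrees(np.arccos(A[2])),"az",np.degrees(np.arctan2(-A[1],-A[0])),r,"ctr",q+x*r[0][0]/1e3+y*r[0][1]/1e3)
E
python3 t.py
```

```text
scene tray ((573.4218139648438, -41.696746826171875), (99.40331268310547, 162.01821899414062), 74.44359588623047) 0.014214290170375917
 top [323.66666667 203.33333333] 6 [ 0.51  -0.052  0.051]
 top [315.         214.01923077] 52 [ 0.576 -0.041  0.055]
 top [335.4 211.4] 5 [0.526 0.003 0.052]
 top [295.25 217.75] 4 [ 0.621 -0.084  0.051]
 plate 662 1335 [0.56595841 0.2292866  0.12949578] [-0.27816068 -0.16021803  0.94707804] slope 18.72361689660116 az 29.941552333623374 ((-8.835563659667969, 0.7654914855957031), (89.94792938232422, 153.9537811279297), 89.15261840820312) ctr [0.55832521 0.22577334 0.12665953]
side tray ((572.1549072265625, -43.075439453125), (102.52955627441406, 160.64817810058594), 75.37948608398438) 0.01579981256780943
 top [315.41666667 210.5       ] 12 [ 0.524 -0.003  0.052]
 top [333.44736842 216.90789474] 76 [ 0.572 -0.045  0.056]
 top [312.21428571 221.92857143] 14 [ 0.51  -0.056  0.053]
 top [352.5 224.8] 10 [ 0.621 -0.085  0.053]
 plate 648 1171 [0.5556725  0.22080535 0.12753119] [-0.28110754 -0.15979499  0.94627909] slope 18.865702515521022 az 29.615973346004605 ((1.6237945556640625, 0.8902130126953125), (151.62136840820312, 94.6877670288086), 0.2822668254375458) ctr [0.55656839 0.22233861 0.12805625]
```

Plane fits from the two views agree: plate centre is about (0.5575, 0.224, 0.1275), slope 18.8°, azimuth 29.8°. Tray centre is about (0.573, -0.0425) with its x at -15.3°, and the empty pocket is at about (0.636, -0.032).

I'll take the white spare at crop (182,103), at (0.593, -0.296). It is white, has the right shape, and has more clearance from the purple look-alike at crop (222,68).

```bash
cat >> h.py <<'E'
def down(yaw): return R.from_euler("xyz",[np.pi,0,yaw])
def plan(wps,op,step=4.0,turn=.12,n=None,start=None):
    """wps: list of (pos,Rot); prints calls of 8 rows from the measured pose"""
    s=robot.observe(); p,q=start if start else (s["tool_pos"].copy(),R.from_euler("xyz",s["tool_rot"])); rows=[]
    for P,Q in wps:
        p0,q0=p.copy(),q; rv=(q0.inv()*Q).as_rotvec(); N=n or int(np.ceil(max(np.linalg.norm(P-p0)*100/step,np.linalg.norm(rv)/turn,1)))
        for k in range(1,N+1):
            pt=p0+(P-p0)*k/N; qt=q0*R.from_rotvec(rv*k/N)
            d=np.round(q.inv().apply(pt-p)*100,2); r=np.round((q.inv()*qt).as_rotvec(),3)
            p=p+q.apply(d/100); q=q*R.from_rotvec(r); rows.append([*(d+0.),*(r+0.),op])
    while len(rows)%8: rows.append([0]*6+[op])
    for i in range(0,len(rows),8): print(str([[float(f"{v:g}") for v in r] for r in rows[i:i+8]]).replace(".0,",",").replace(".0]","]").replace(" ",""))
    print("end",p.round(4),q.as_euler("xyz").round(3),len(rows)//8)
E
python3 - <<'E'
from h import *
plan([(np.array([.36,.12,.22]),down(2.2)),(np.array([.593,-.29,.14]),down(1.304))],.5)
E
```

```text
[[-2.65,-2.65,0.12,0,0,0.057,0.5],[-2.8,-2.49,0.12,0,0,0.057,0.5],[-2.94,-2.33,0.12,0,0,0.058,0.5],[-3.06,-2.16,0.12,0,0,0.057,0.5],[-3.18,-1.97,0.13,0,0,0.057,0.5],[-3.3,-1.8,0.12,-0.001,0,0.057,0.5],[-3.38,-1.6,0.12,0,0,0.058,0.5],[-3.48,-1.4,0.12,0,0,0.057,0.5]]
[[-3.55,-1.21,0.12,0,0,0.057,0.5],[-3.61,-1,0.12,0,0,0.057,0.5],[-3.66,-0.79,0.11,0,0,0.058,0.5],[-3.71,-0.58,0.12,0,0,0.057,0.5],[-3.9,-0.44,0.67,0,0,0.075,0.5],[-3.93,-0.15,0.67,0,0,0.074,0.5],[-3.93,0.15,0.66,0,0,0.075,0.5],[-3.9,0.44,0.67,0,0,0.075,0.5]]
[[-3.86,0.73,0.67,0,0,0.074,0.5],[-3.8,1.01,0.67,0,0,0.075,0.5],[-3.71,1.3,0.67,0,0,0.075,0.5],[-3.6,1.56,0.66,0,0,0.074,0.5],[-3.48,1.84,0.67,0,0,0.075,0.5],[-3.33,2.08,0.67,0,0,0.075,0.5],[-3.16,2.33,0.67,0,0,0.074,0.5],[-2.98,2.56,0.67,0,0,0.075,0.5]]
end [ 0.593 -0.29   0.14 ] [3.141 0.    1.304] 3
```

>>> carry_out(
  deltas=[
    [-2.65,-2.65,0.12,0,0,0.057,0.5],
    [-2.8,-2.49,0.12,0,0,0.057,0.5],
    [-2.94,-2.33,0.12,0,0,0.058,0.5],
    [-3.06,-2.16,0.12,0,0,0.057,0.5],
    [-3.18,-1.97,0.13,0,0,0.057,0.5],
    [-3.3,-1.8,0.12,0,0,0.057,0.5],
    [-3.38,-1.6,0.12,0,0,0.058,0.5],
    [-3.48,-1.4,0.12,0,0,0.057,0.5],
  ],
  force=20,
)

```text
time: 0.82
tool_pos: [0.2845, 0.2479, 0.225]
tool_rot: [3.141, 0.0, 2.426]
contact_force: [0.8, 0.9, -0.0]
opening: 0.047
grip_force: 0.0
```

>>> carry_out(
  deltas=[
    [-3.55,-1.21,0.12,0,0,0.057,0.5],
    [-3.61,-1,0.12,0,0,0.057,0.5],
    [-3.66,-0.79,0.11,0,0,0.058,0.5],
    [-3.71,-0.58,0.12,0,0,0.057,0.5],
    [-3.9,-0.44,0.67,0,0,0.075,0.5],
    [-3.93,-0.15,0.67,0,0,0.074,0.5],
    [-3.93,0.15,0.66,0,0,0.075,0.5],
    [-3.9,0.44,0.67,0,0,0.075,0.5],
  ],
)

```text
time: 1.48
tool_pos: [0.4383, -0.0184, 0.1933]
tool_rot: [3.141, -0.0, 1.897]
contact_force: [1.7, 1.1, -0.1]
opening: 0.0457
grip_force: 0.0
```

>>> carry_out(
  deltas=[
    [-3.86,0.73,0.67,0,0,0.074,0.5],
    [-3.8,1.01,0.67,0,0,0.075,0.5],
    [-3.71,1.3,0.67,0,0,0.075,0.5],
    [-3.6,1.56,0.66,0,0,0.074,0.5],
    [-3.48,1.84,0.67,0,0,0.075,0.5],
    [-3.33,2.08,0.67,0,0,0.075,0.5],
    [-3.16,2.33,0.67,0,0,0.074,0.5],
    [-2.98,2.56,0.67,0,0,0.075,0.5],
  ],
)

```text
time: 2.15
tool_pos: [0.5935, -0.2913, 0.1392]
tool_rot: [-3.141, -0.0, 1.3]
contact_force: [1.1, -0.0, 0.4]
opening: 0.0462
grip_force: 0.0
```

```bash
python3 - <<'E'
from h import *
s=robot.observe(); print(s["time"],s["tool_pos"],s["tool_rot"],s["opening"])
c=cams.read_camera("wrist"); cv2.imwrite("pics/w1.png",c["image"]); W=cloud(c); z=W[...,2]
m=(z>.037)&(z<.044)&(abs(W[...,0]-.593)<.04)&(abs(W[...,1]+.296)<.04); P=W[m]
print(len(P), cv2.minEnclosingCircle((P[:,:2]*1000).astype(np.float32)))
m=(z>.046)&(z<.056)&(abs(W[...,0]-.593)<.04)&(abs(W[...,1]+.296)<.04); P=W[m]
print(len(P), cv2.minEnclosingCircle((P[:,:2]*1000).astype(np.float32)),np.median(P,0))
E
```

```text
2.15 [ 0.59350993 -0.29133644  0.13923854] [-3.14083688e+00 -3.70844614e-04  1.29988968e+00] 0.04619404601834809
607 ((590.6758422851562, -296.4577331542969), 13.025835990905762)
241 ((590.8843383789062, -295.99951171875), 6.645136833190918) [ 0.59104051 -0.29556899  0.04855161]
```

View pics/w1.png

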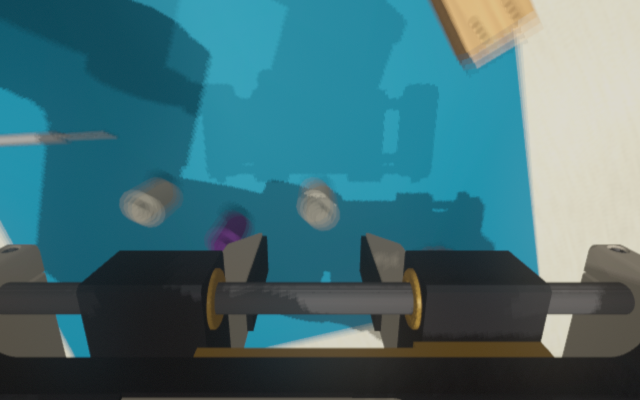

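Wrist view: the white die is at (318,205), centred between the jaws' columns. Purple is at (230,232) and the other spare at (148,203). The die measures (0.5908, -0.2963) with a 13 mm radius, which matches.

```bash
python3 - <<'E'
from h import *
print(robot.observe()["tool_pos"])
plan([(np.array([.5908,-.2965,.07]),down(1.304)),(np.array([.5908,-.2965,.0245]),down(1.304))],.5,step=2.3)
E
```

```text
[ 0.59534946 -0.29769247  0.1363018 ]
[[0,-0.16,2.21,0,0.001,-0.004,0.5],[0,-0.16,2.21,0,0,-0.004,0.5],[0,-0.15,2.21,0.001,0.001,-0.004,0.5],[0,0,2.27,0,0,0,0.5],[0,0,2.28,0,0,0,0.5],[0,0,0,0,0,0,0.5],[0,0,0,0,0,0,0.5],[0,0,0,0,0,0,0.5]]
end [ 0.5908 -0.2965  0.0245] [-3.141  0.     1.304] 1
```

>>> carry_out(
  deltas=[
    [0,-0.16,2.2,0,0,-0.004,0.5],
    [0,-0.16,2.2,0,0,-0.004,0.5],
    [0,-0.15,2.2,0,0,-0.004,0.5],
    [0,0,0,0,0,0,0.5],
    [0,0,0,0,0,0,0.5],
    [0,0,0,0,0,0,0.5],
    [0,0,0,0,0,0,0.5],
    [0,0,0,0,0,0,0.5],
  ],
)

```text
time: 2.87
tool_pos: [0.5894, -0.2888, 0.0759]
tool_rot: [3.139, 0.001, 1.316]
contact_force: [0.3, -0.1, -0.2]
opening: 0.046
grip_force: 0.0
```

```bash
python3 - <<'E'
from h import *
s=robot.observe();print(s["tool_pos"],s["tool_rot"],s["qvel"])
plan([(np.array([.5908,-.2963,.0245]),down(1.304))],.5,step=1.2)
E
```

```text
[ 0.589415   -0.2888108   0.07585004] [3.13877023e+00 8.13726402e-04 1.31590486e+00] [ 0.00105393  0.00244931  0.00624762 -0.00153245 -0.00253138 -0.0007897 ]
[[-0.14,0.06,1.03,0.001,0,0.002,0.5],[-0.13,0.06,1.02,0,0,0.003,0.5],[-0.14,0.07,1.03,0.001,0,0.002,0.5],[-0.14,0.06,1.03,0,0.001,0.003,0.5],[-0.14,0.07,1.03,0.001,0,0.002,0.5],[0,0,0,0,0,0,0.5],[0,0,0,0,0,0,0.5],[0,0,0,0,0,0,0.5]]
end [ 0.5908 -0.2964  0.0245] [-3.141 -0.     1.304] 1
```

>>> carry_out(
  deltas=[
    [-0.14,0.06,1.03,0,0,0.002,0.5],
    [-0.14,0.06,1.03,0,0,0.003,0.5],
    [-0.14,0.07,1.03,0,0,0.002,0.5],
    [-0.14,0.06,1.03,0,0,0.003,0.5],
    [-0.14,0.07,1.03,0,0,0.002,0.5],
    [0,0,0,0,0,0,0.5],
    [0,0,0,0,0,0,0.5],
    [0,0,0,0,0,0,0.22],
  ],
)

```text
time: 3.53
tool_pos: [0.59, -0.2961, 0.0226]
tool_rot: [3.141, -0.0, 1.304]
contact_force: [1.0, 0.2, 0.8]
opening: 0.0426
grip_force: 0.0
```

>>> carry_out(
  deltas=[
    [0,0,0,0,0,0,0.2],
    [0,0,0,0,0,0,0.2],
    [0,0,0,0,0,0,0.2],
    [0,0,0,0,0,0,0.2],
    [0,0,0,0,0,0,0.2],
    [0,0,0,0,0,0,0.2],
    [0,0,0,0,0,0,0.2],
    [0,0,0,0,0,0,0.2],
  ],
)

```text
time: 4.2
tool_pos: [0.5902, -0.2962, 0.0232]
tool_rot: [3.14, 0.0, 1.304]
contact_force: [0.1, -0.5, 5.7]
opening: 0.0256
grip_force: 20.0
```

```bash
python3 - <<'E'
from h import *
s=robot.observe();print(s["tool_pos"],s["tool_rot"],s["opening"],s["grip_force"])
plan([(np.array([.5908,-.28,.12]),down(1.304)),(np.array([.636,-.032,.12]),down(1.304))],.2,step=3.4)
E
```

```text
[ 0.59023102 -0.2961593   0.0232233 ] [3.14045608e+00 2.27383544e-04 1.30386877e+00] 0.02556984290821309 20.00084202736616
[[0.52,-0.12,-3.23,0,0,0,0.2],[0.53,-0.12,-3.22,0.001,0,0,0.2],[0.52,-0.12,-3.23,0,0,0,0.2],[3.14,-0.27,0,0,0,0,0.2],[3.14,-0.28,0,0,0,0,0.2],[3.14,-0.27,0,0,0,0,0.2],[3.14,-0.27,0,0,0,0,0.2],[3.14,-0.28,0,0,0,0,0.2]]
[[3.14,-0.27,0,0,0,0,0.2],[3.14,-0.27,0,0,0,0,0.2],[3.14,-0.28,0,0,0,0,0.2],[0,0,0,0,0,0,0.2],[0,0,0,0,0,0,0.2],[0,0,0,0,0,0,0.2],[0,0,0,0,0,0,0.2],[0,0,0,0,0,0,0.2]]
end [ 0.636  -0.0319  0.12  ] [3.141 0.    1.304] 2
```

>>> carry_out(
  deltas=[
    [0.52,-0.12,-3.23,0,0,0,0.2],
    [0.53,-0.12,-3.22,0,0,0,0.2],
    [0.52,-0.12,-3.23,0,0,0,0.2],
    [3.14,-0.27,0,0,0,0,0.2],
    [3.14,-0.28,0,0,0,0,0.2],
    [3.14,-0.27,0,0,0,0,0.2],
    [3.14,-0.27,0,0,0,0,0.2],
    [3.14,-0.28,0,0,0,0,0.2],
  ],
)

```text
time: 4.87
tool_pos: [0.6183, -0.1234, 0.1188]
tool_rot: [-3.14, -0.0, 1.303]
contact_force: [0.6, 0.3, -0.7]
opening: 0.025
grip_force: 20.0
```

>>> carry_out(
  deltas=[
    [3.14,-0.27,0,0,0,0,0.2],
    [3.14,-0.27,0,0,0,0,0.2],
    [2.14,-0.2,0,0,0,0,0.2],
    [1,-0.08,0,0,0,0,0.2],
    [0,0,0,0,0,0,0.2],
    [0,0,0,0,0,0,0.2],
    [0,0,0,0,0,0,0.2],
    [0,0,0,0,0,0,0.2],
  ],
)

```text
time: 5.53
tool_pos: [0.6355, -0.0335, 0.1193]
tool_rot: [-3.141, 0.0, 1.302]
contact_force: [0.1, -0.6, -1.6]
opening: 0.0255
grip_force: 20.0
```

```bash
cat > pk.py <<'E'
from h import *
s=robot.observe();print(s["tool_pos"],s["tool_rot"],s["opening"],s["grip_force"])
c=cams.read_camera("wrist"); cv2.imwrite("pics/w2.png",c["image"]); W=cloud(c); z=W[...,2]
near=(abs(W[...,0]-.636)<.03)&(abs(W[...,1]+.032)<.03)
P=W[near&(z<.012)&(z>-.003)]; print("pocket",len(P),P.min(0) if len(P) else 0,P.max(0) if len(P) else 0)
if len(P)>20: print(cv2.minEnclosingCircle((P[:,:2]*1000).astype(np.float32)))
m=(z>.013)&(z<.019)&(abs(W[...,0]-.575)<.12)&(abs(W[...,1]+.04)<.1); P=W[m]; print("tray",len(P),cv2.minAreaRect((P[:,:2]*1000).astype(np.float32)))
for x,y in [(.621,-.084),(.51,-.054),(.524,-.002)]:
    m=(z>.0475)&(z<.058)&(np.hypot(W[...,0]-x,W[...,1]-y)<.012)
    if m.sum()>15: print("top",m.sum(),cv2.minEnclosingCircle((W[m][:,:2]*1000).astype(np.float32)))
m=(z>.055)&(z<.062)&(abs(W[...,0]-.573)<.04)&(abs(W[...,1]+.0425)<.03); P=W[m]
if m.sum()>15:print("rib",m.sum(),cv2.minAreaRect((P[:,:2]*1000).astype(np.float32)))
m=(z>.06)&(z<.16)&(np.hypot(W[...,0]-s["tool_pos"][0],W[...,1]-s["tool_pos"][1])<.03)
E
python3 pk.py
```

```text
[ 0.63546203 -0.0335361   0.11925425] [-3.14134533e+00  3.11108951e-04  1.30194117e+00] 0.025500450756189445 19.99905210293946
pocket 2720 [ 0.60603582 -0.06191318 -0.00240436] [ 0.66598629 -0.00200411  0.01198126]
((635.89404296875, -31.51920509338379), 41.95859909057617)
tray 11264 ((573.94970703125, -33.14724349975586), (78.18599700927734, 160.72608947753906), 74.94573211669922)
top 391 ((523.3844604492188, -1.0281803607940674), 7.497185230255127)
rib 500 ((572.3204956054688, -38.2088623046875), (6.402533054351807, 41.93526840209961), 75.42572784423828)
```

View pics/w2.png

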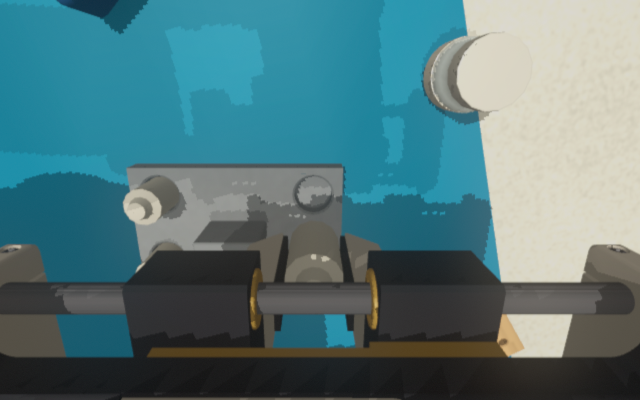

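Wrist view: the empty pocket is at (313,193), clear of the held die at (315,265). One tray die shows at (142,205). I'll measure the pocket rim.

```bash
python3 - <<'E'
from h import *
c=cams.read_camera("wrist"); W=cloud(c); z=W[...,2]; g=cv2.GaussianBlur(cv2.cvtColor(c["image"],6),(3,3),0)
r=np.hypot(W[...,0]-.636,W[...,1]+.0318)
P=W[(r<.02)&(z<.0135)]; print(len(P),"floor/hole",cv2.minEnclosingCircle((P[:,:2]*1000).astype(np.float32)),np.percentile(P[:,2],[5,50,95]))
# rim in the image, rays to z=.016
e=cv2.Canny(c["image"],40,110)[165:225,280:345]; v,u=np.nonzero(e); Q=np.array([ray(c,a+280,b+165,.016) for a,b in zip(u,v)])
rr=np.hypot(Q[:,0]-.636,Q[:,1]+.0318); Q=Q[(rr<.019)]
ctr=np.array([.636,-.0318])
for t in (.004,.003,.002,.0015,.0015,.0015):
    d=np.hypot(*(Q[:,:2]-ctr).T); S=Q[abs(d-.0143)<t]
    A=np.c_[2*S[:,:2],np.ones(len(S))]; x=np.linalg.lstsq(A,(S[:,:2]**2).sum(1),rcond=None)[0]; ctr=x[:2]; print(len(S),ctr,np.sqrt(x[2]+ctr@ctr))
cv2.imwrite("pics/w3.png",cv2.resize(c["image"][150:300,250:380],None,fx=4,fy=4,interpolation=3))
s=robot.observe();print(s["tool_pos"])
E
```

```text
1069 floor/hole ((636.9611206054688, -30.29033851623535), 17.59745979309082) [0.00235609 0.00353338 0.01202102]
232 [ 0.63527109 -0.03142246] 0.014312481002985695
212 [ 0.63524292 -0.03124713] 0.014300906373542588
179 [ 0.63493974 -0.03095772] 0.014382870801979572
166 [ 0.6347923  -0.03081985] 0.014471008418803442
165 [ 0.63477379 -0.03082224] 0.014463813160621645
165 [ 0.63477379 -0.03082224] 0.014463813160621645
[ 0.63554341 -0.03327038  0.11936895]
```

View pics/w3.png

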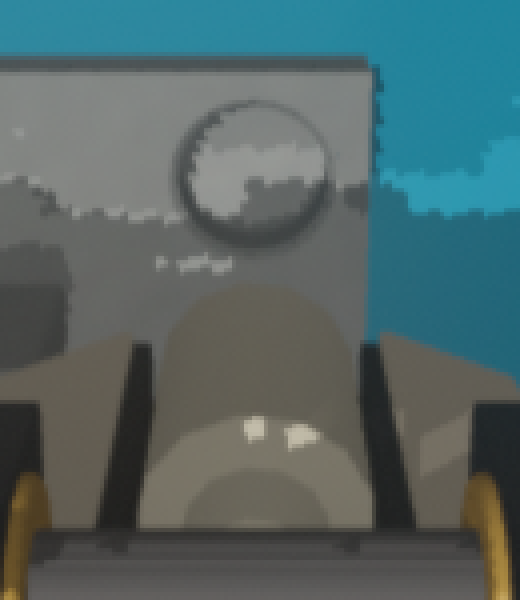

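The crop shows the rim from (180,100) to (330,247), which is centre (314,193) in the full image. The circle fit gives (0.635, -0.031) with radius 14.4 mm, against 14.3 expected.

```bash
python3 - <<'E'
from h import *
plan([(np.array([.6351,-.0311,.0455]),down(1.304))],.2,step=1.9)
E
```

```text
[[0.05,-0.02,1.85,0,0,-0.001,0.2],[0.05,-0.03,1.84,0,0,0,0.2],[0.05,-0.02,1.85,0,0,-0.001,0.2],[0.05,-0.03,1.85,0,0,0,0.2],[0,0,0,0,0,0,0.2],[0,0,0,0,0,0,0.2],[0,0,0,0,0,0,0.2],[0,0,0,0,0,0,0.2]]
end [ 0.6351 -0.0311  0.0455] [-3.142  0.     1.304] 1
```

>>> carry_out(
  deltas=[
    [0.05,-0.02,1.85,0,0,0,0.2],
    [0.05,-0.03,1.84,0,0,0,0.2],
    [0.05,-0.02,1.85,0,0,0,0.2],
    [0.05,-0.03,1.85,0,0,0,0.2],
    [0,0,0,0,0,0,0.2],
    [0,0,0,0,0,0,0.2],
    [0,0,0,0,0,0,0.2],
    [0,0,0,0,0,0,0.2],
  ],
)

```text
time: 6.3
tool_pos: [0.6362, -0.0301, 0.0471]
tool_rot: [3.139, -0.0, 1.303]
contact_force: [-0.2, 0.2, -0.1]
opening: 0.0256
grip_force: 20.0
```

```bash
python3 - <<'E'
from h import *
s=robot.observe();print(s["tool_pos"],s["contact_force"])
plan([(np.array([.6351,-.0311,.030]),down(1.304))],.2,step=.5)
E
```

```text
[ 0.63619941 -0.03007292  0.04710839] [-0.17507868  0.17618234 -0.05297346]
[[-0.03,-0.02,0.43,0.001,0,0,0.2],[-0.03,-0.02,0.43,0,0,0,0.2],[-0.04,-0.02,0.42,0.001,0,0,0.2],[-0.03,-0.02,0.43,0.001,0,-0.001,0.2],[0,0,0,0,0,0,0.2],[0,0,0,0,0,0,0.2],[0,0,0,0,0,0,0.2],[0,0,0,0,0,0,0.2]]
end [ 0.6351 -0.0311  0.03  ] [-3.141 -0.     1.304] 1
```

>>> carry_out(
  deltas=[
    [-0.07,-0.04,0.2,0,0,0,0.2],
    [-0.06,-0.04,0.2,0,0,0,0.2],
    [0,0,0.3,0,0,0,0.2],
    [0,0,0.35,0,0,0,0.2],
    [0,0,0.35,0,0,0,0.2],
    [0,0,0.3,0,0,0,0.2],
    [0,0,0,0,0,0,0.2],
    [0,0,0,0,0,0,0.2],
  ],
)

```text
time: 6.97
tool_pos: [0.6341, -0.0307, 0.0281]
tool_rot: [-3.141, -0.0, 1.304]
contact_force: [0.8, -0.0, -0.6]
opening: 0.0252
grip_force: 20.0
```

```bash
python3 - <<'E'
from h import *
s=robot.observe();print(s["tool_pos"],s["contact_force"],s["torque"])
c=cams.read_camera("wrist"); cv2.imwrite("pics/w4.png",cv2.resize(c["image"][100:320,150:450],None,fx=2.6,fy=2.6,interpolation=3))
E
```

```text
[ 0.63405846 -0.03067057  0.02813866] [ 0.79886674 -0.03952591 -0.64507002] [-0.24633244 -0.04673198  0.05128755]
```

View pics/w4.png

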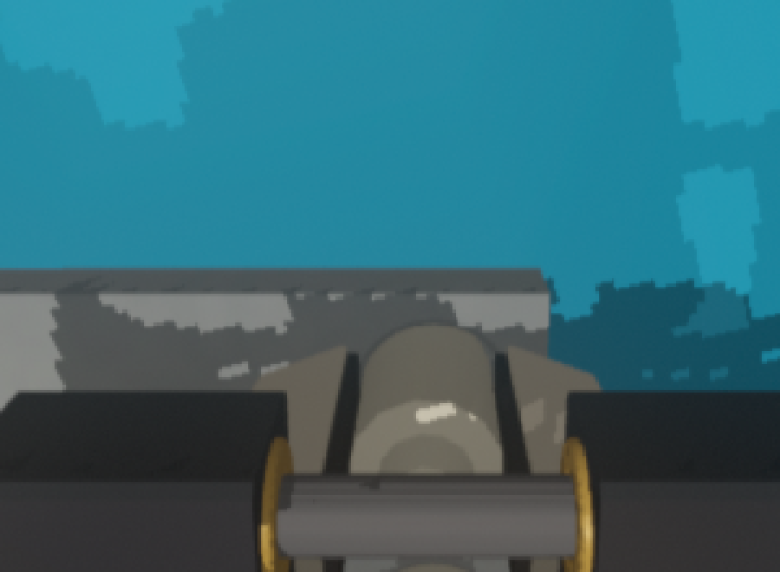

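The die's foot is inside the pocket: TCP z implies it is about 1 mm off the floor, with no side force. The crop shows the die at (428,400) within the tray edge. I'll release it.

>>> carry_out(
  deltas=[
    [0,0,0.05,0,0,0,0.2],
    [0,0,0,0,0,0,0.4],
    [0,0,0,0,0,0,0.42],
    [0,0,0,0,0,0,0.42],
    [0,0,0,0,0,0,0.42],
    [0,0,-1,0,0,0,0.42],
    [0,0,-2,0,0,0,0.42],
    [0,0,-3,0,0,0,0.42],
  ],
)

```text
time: 7.68
tool_pos: [0.6324, -0.0304, 0.0868]
tool_rot: [-3.136, 0.0, 1.304]
contact_force: [0.1, 0.5, -0.5]
opening: 0.0385
grip_force: 0.0
```

>>> carry_out(
  deltas=[
    [0,0,-3,0,0,0,0.42],
    [0,0,-2,0,0,0,0.42],
    [0,0,0,0,0,0,0.42],
    [0,0,0,0,0,0,0.42],
    [0,0,0,0,0,0,0.42],
    [0,0,0,0,0,0,0.42],
    [0,0,0,0,0,0,0.42],
    [0,0,0,0,0,0,0.42],
  ],
)

```text
time: 8.35
tool_pos: [0.6336, -0.0306, 0.1369]
tool_rot: [-3.14, 0.0, 1.304]
contact_force: [0.2, 0.6, -0.1]
opening: 0.0385
grip_force: 0.0
```

```bash
python3 - <<'E'
from h import *
s=robot.observe();print(s["tool_pos"],s["tool_rot"],s["contact_force"])
plan([(np.array([.5725,-.0425,.16]),down(2.875))],.42)
for n in ("scene","side"):
    c=cams.read_camera(n); W=cloud(c); z=W[...,2]
    m=(z>.012)&(z<.02)&(abs(W[...,0]-.575)<.12)&(abs(W[...,1]+.04)<.1); P=W[m]; print("tray",len(P),cv2.minAreaRect((P[:,:2]*1000).astype(np.float32)))
    m=(W[...,0]>.47)&(W[...,0]<.68)&(W[...,1]>-.13)&(W[...,1]<.05)&(z>.046)&(z<.065)
    k,l,st,ce=cv2.connectedComponentsWithStats(m.astype(np.uint8))
    for i in range(1,k):
        if st[i,4]>3: print(" top",ce[i],st[i,4],W[l==i].mean(0).round(3),W[l==i].max(0).round(3))
E
```

```text
[ 0.63363115 -0.03059658  0.13690305] [-3.13957094e+00  1.00765906e-04  1.30379310e+00] [ 0.19035862  0.64104488 -0.09790349]
[[-0.2,-0.4,-0.16,0,0,-0.112,0.42],[-0.15,-0.42,-0.17,0,0,-0.112,0.42],[-0.1,-0.43,-0.16,0,0,-0.113,0.42],[-0.06,-0.44,-0.17,0,-0.001,-0.112,0.42],[0,-0.45,-0.16,-0.001,0,-0.112,0.42],[0.04,-0.44,-0.17,0,0,-0.112,0.42],[0.1,-0.43,-0.16,0,0,-0.113,0.42],[0.14,-0.43,-0.16,0,0,-0.112,0.42]]
[[0.19,-0.4,-0.17,0,0,-0.112,0.42],[0.23,-0.38,-0.16,0,0,-0.112,0.42],[0.28,-0.35,-0.17,0,0,-0.113,0.42],[0.31,-0.32,-0.16,0,0,-0.112,0.42],[0.34,-0.28,-0.17,-0.001,-0.001,-0.112,0.42],[0.38,-0.24,-0.16,0,0,-0.112,0.42],[0,0,0,0,0,0,0.42],[0,0,0,0,0,0,0.42]]
end [ 0.5725 -0.0425  0.16  ] [3.141 0.    2.875] 2
tray 553 ((573.5836181640625, -40.296630859375), (98.29759216308594, 162.37339782714844), 73.42425537109375)
 top [323.46153846 204.15384615] 13 [ 0.513 -0.052  0.05 ] [ 0.52  -0.046  0.052]
 top [315.17391304 214.57971014] 69 [ 0.576 -0.04   0.053] [ 0.598 -0.03   0.058]
 top [334.76923077 211.69230769] 13 [ 0.526 -0.     0.049] [0.535 0.005 0.053]
 top [295.125  218.8125] 16 [ 0.624 -0.082  0.05 ] [ 0.632 -0.078  0.053]
 top [306.69230769 227.07692308] 13 [ 0.637 -0.029  0.05 ] [ 0.642 -0.022  0.053]
tray 719 ((571.88427734375, -42.402313232421875), (103.62543487548828, 160.85650634765625), 74.63945007324219)
 top [315.125 211.125] 24 [ 0.523 -0.004  0.051] [0.532 0.006 0.056]
 top [353.75       214.54166667] 24 [ 0.634 -0.035  0.05 ] [ 0.641 -0.025  0.056]
 top [333.49425287 217.31034483] 87 [ 0.572 -0.046  0.055] [ 0.594 -0.031  0.06 ]
 top [311.95 222.35] 20 [ 0.509 -0.056  0.051] [ 0.515 -0.046  0.055]
 top [352.55 225.9 ] 20 [ 0.621 -0.087  0.051] [ 0.628 -0.079  0.056]
```

The new die's top is level with the three others, so it is seated. Next I'll turn above the rib.

>>> carry_out(
  deltas=[
    [-0.2,-0.4,-0.16,0,0,-0.112,0.42],
    [-0.15,-0.42,-0.17,0,0,-0.112,0.42],
    [-0.1,-0.43,-0.16,0,0,-0.113,0.42],
    [-0.06,-0.44,-0.17,0,0,-0.112,0.42],
    [0,-0.45,-0.16,0,0,-0.112,0.42],
    [0.04,-0.44,-0.17,0,0,-0.112,0.42],
    [0.1,-0.43,-0.16,0,0,-0.113,0.42],
    [0.14,-0.43,-0.16,0,0,-0.112,0.42],
  ],
)

```text
time: 9.12
tool_pos: [0.5989, -0.0376, 0.1509]
tool_rot: [-3.141, -0.0, 2.207]
contact_force: [0.2, 0.1, -0.3]
opening: 0.0384
grip_force: 0.0
```

>>> carry_out(
  deltas=[
    [0.19,-0.4,-0.17,0,0,-0.112,0.42],
    [0.23,-0.38,-0.16,0,0,-0.112,0.42],
    [0.28,-0.35,-0.17,0,0,-0.113,0.42],
    [0.31,-0.32,-0.16,0,0,-0.112,0.42],
    [0.34,-0.28,-0.17,0,0,-0.112,0.42],
    [0.38,-0.24,-0.16,0,0,-0.112,0.42],
    [0,0,0,0,0,0,0.42],
    [0,0,0,0,0,0,0.42],
  ],
)

```text
time: 9.78
tool_pos: [0.573, -0.0426, 0.161]
tool_rot: [3.141, 0.0, 2.871]
contact_force: [0.2, 0.6, 0.0]
opening: 0.039
grip_force: 0.0
```

>>> carry_out(
  deltas=[
    [0,0,0,0,0,0,0.42],
    [0,0,0,0,0,0,0.42],
    [0,0,0,0,0,0,0.42],
    [0,0,0,0,0,0,0.42],
    [0,0,0,0,0,0,0.42],
    [0,0,0,0,0,0,0.42],
    [0,0,0,0,0,0,0.42],
    [0,0,0,0,0,0,0.42],
  ],
)

```text
time: 10.45
tool_pos: [0.5729, -0.0426, 0.161]
tool_rot: [3.141, -0.0, 2.875]
contact_force: [0.0, 0.6, 0.1]
opening: 0.0383
grip_force: 0.0
```

```bash
python3 - <<'E'
from h import *
s=robot.observe();print(s["tool_pos"],s["tool_rot"],s["opening"])
c=cams.read_camera("wrist"); cv2.imwrite("pics/w5.png",c["image"]); W=cloud(c); z=W[...,2]
m=(z>.055)&(z<.063)&(abs(W[...,0]-.573)<.04)&(abs(W[...,1]+.0425)<.03); P=W[m]
print("rib",m.sum(),cv2.minAreaRect((P[:,:2]*1000).astype(np.float32)))
m=(z>.012)&(z<.02)&(abs(W[...,0]-.575)<.12)&(abs(W[...,1]+.04)<.1); P=W[m]; print("tray",len(P),cv2.minAreaRect((P[:,:2]*1000).astype(np.float32)))
for x,y in [(.621,-.084),(.51,-.054),(.524,-.002),(.635,-.031)]:
    m=(z>.0475)&(z<.058)&(np.hypot(W[...,0]-x,W[...,1]-y)<.012)
    if m.sum()>15: print("top",m.sum(),cv2.minEnclosingCircle((W[m][:,:2]*1000).astype(np.float32)))
E
```

```text
[ 0.5729121  -0.04257486  0.16099175] [ 3.14148417e+00 -5.24741204e-05  2.87466050e+00] 0.0383262098150646
rib 1008 ((571.1786499023438, -42.19641876220703), (13.6449556350708, 44.14241027832031), 74.30538177490234)
tray 14232 ((571.63720703125, -42.423179626464844), (96.33983612060547, 160.02444458007812), 74.85599517822266)
top 201 ((619.2072143554688, -82.74666595458984), 7.2607598304748535)
top 311 ((508.0340270996094, -53.011844635009766), 7.514124393463135)
top 316 ((522.0053100585938, -1.1745649576187134), 7.513735771179199)
top 219 ((632.0650634765625, -30.960391998291016), 7.250208377838135)
```

View pics/w5.png

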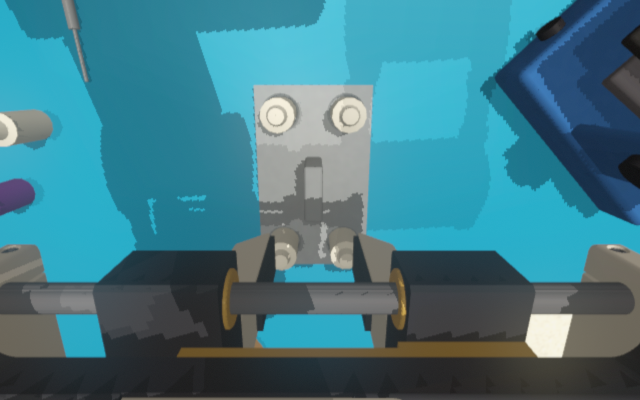

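The wrist view shows the tray square between the jaws, the rib at (314,192), four dies seated at (277,115), (349,115), (283,248) and (343,248), and the stage at the upper right. The tray measures (0.572, -0.0424) at -15.1°.

```bash
python3 - <<'E'
from h import *
plan([(np.array([.572,-.0425,.03]),down(2.877))],.42,step=2.2)
E
```

```text
[[0.02,0,2.18,0,0,0,0.42],[0.01,-0.01,2.19,0,0,-0.001,0.42],[0.02,0,2.18,0,0,0,0.42],[0.01,0,2.18,0,0,-0.001,0.42],[0.02,0,2.19,0,0,0,0.42],[0.01,-0.01,2.18,0,0,0,0.42],[0,0,0,0,0,0,0.42],[0,0,0,0,0,0,0.42]]
end [ 0.572  -0.0425  0.03  ] [3.141 0.    2.877] 1
```

>>> carry_out(
  deltas=[
    [0.02,0,2.18,0,0,0,0.42],
    [0.01,-0.01,2.19,0,0,-0.002,0.42],
    [0.02,0,2.18,0,0,0,0.42],
    [0.01,0,2.18,0,0,0,0.42],
    [0.02,0,2.19,0,0,0,0.42],
    [0.01,-0.01,1.9,0,0,0,0.42],
    [0,0,0,0,0,0,0.42],
    [0,0,0,0,0,0,0.42],
  ],
)

```text
time: 11.17
tool_pos: [0.5715, -0.0424, 0.0323]
tool_rot: [-3.142, -0.002, 2.877]
contact_force: [0.3, 0.7, 0.9]
opening: 0.0385
grip_force: 0.0
```

>>> carry_out(
  deltas=[
    [0,0,0,0,0,0,0.42],
    [0,0,0,0,0,0,0.1],
    [0,0,0,0,0,0,0.1],
    [0,0,0,0,0,0,0.1],
    [0,0,0,0,0,0,0.1],
    [0,0,0,0,0,0,0.1],
    [0,0,0,0,0,0,0.1],
    [0,0,0,0,0,0,0.1],
  ],
  force=55,
)

```text
time: 11.83
tool_pos: [0.5723, -0.0427, 0.0334]
tool_rot: [3.142, 0.001, 2.877]
contact_force: [-1.0, 0.4, 5.3]
opening: 0.0138
grip_force: 55.0
```

```bash
python3 - <<'E'
from h import *
s=robot.observe();print(s["time"],s["tool_pos"],s["tool_rot"],s["opening"],s["grip_force"],s["contact_force"])
E
```

```text
11.8333 [ 0.5722578  -0.04266138  0.03341278] [3.14156176e+00 8.44553540e-04 2.87678366e+00] 0.013757837637936159 55.00126004219055 [-0.95136488  0.41501644  5.28099327]
```

```bash
cat >> h.py <<'E'
az=np.radians(29.8); sl=np.radians(18.8)
XT=np.array([np.cos(az)*np.cos(sl),np.sin(az)*np.cos(sl),np.sin(sl)]); YT=np.array([-np.sin(az),np.cos(az),0]); NT=np.cross(XT,YT)
RT=R.from_matrix(np.c_[-XT,YT,-NT]); C=np.array([.5565,.223,.1275])
def over(h,dx=0,dy=0): return C+NT*(.0334+h)+XT*dx+YT*dy
E
python3 - <<'E'
from h import *
print(NT,RT.as_euler("xyz"),over(.06))
plan([(np.array([.572,-.0427,.07]),down(2.877)),(np.array([.572,-.0427,.24]),down(2.877)),(over(.06),RT)],.1,step=2.2,turn=.07)
E
```

```text
[-0.27965104 -0.16015766  0.94664926] [-3.14159265  0.3281219  -2.62148454] [0.53038059 0.20804127 0.21591704]
[[0.01,-0.01,-1.83,0,0,0,0.1],[0.01,0,-1.83,0,0.001,0,0.1],[0,0,-2.12,0,0,0,0.1],[0,0,-2.13,0,0,0,0.1],[0,0,-2.12,0,0,0,0.1],[0,0,-2.13,0,0,0,0.1],[0,0,-2.12,0,0,0,0.1],[0,0,-2.13,0,0,0,0.1]]
[[0,0,-2.12,0,0,0,0.1],[0,0,-2.13,0,0,0,0.1],[0.81,1.78,0.19,-0.01,-0.024,-0.06,0.1],[0.71,1.82,0.18,-0.01,-0.024,-0.06,0.1],[0.61,1.86,0.19,-0.01,-0.024,-0.059,0.1],[0.5,1.89,0.19,-0.01,-0.024,-0.06,0.1],[0.39,1.91,0.2,-0.01,-0.024,-0.06,0.1],[0.27,1.94,0.22,-0.009,-0.024,-0.06,0.1]]
[[0.17,1.94,0.22,-0.01,-0.023,-0.06,0.1],[0.06,1.95,0.24,-0.01,-0.024,-0.06,0.1],[-0.06,1.94,0.26,-0.01,-0.024,-0.059,0.1],[-0.16,1.94,0.29,-0.01,-0.024,-0.06,0.1],[-0.27,1.92,0.31,-0.01,-0.024,-0.06,0.1],[-0.38,1.9,0.33,-0.01,-0.024,-0.06,0.1],[-0.48,1.87,0.37,-0.01,-0.024,-0.06,0.1],[0,0,0,0,0,0,0.1]]
end [0.5304 0.2081 0.2159] [ 3.141  0.328 -2.621] 3
```

>>> carry_out(
  deltas=[
    [0,0,-0.7,0,0,0,0.1],
    [0,0,-1.4,0,0,0,0.1],
    [0,0,-2.1,0,0,0,0.1],
    [0,0,-2.6,0,0,0,0.1],
    [0,0,-2.6,0,0,0,0.1],
    [0,0,-2.6,0,0,0,0.1],
    [0,0,-2.6,0,0,0,0.1],
    [0,0,-2.1,0,0,0,0.1],
  ],
)

```text
time: 12.5
tool_pos: [0.5717, -0.0424, 0.2013]
tool_rot: [3.141, -0.0, 2.877]
contact_force: [0.8, -0.3, -4.3]
opening: 0.0136
grip_force: 55.0
```

>>> carry_out(
  deltas=[
    [0,0,-2,0,0,0,0.1],
    [0,0,-1.96,0,0,0,0.1],
    [0.81,1.78,0.19,-0.01,-0.024,-0.06,0.1],
    [0.71,1.82,0.18,-0.01,-0.024,-0.06,0.1],
    [0.61,1.86,0.19,-0.01,-0.024,-0.059,0.1],
    [0.5,1.89,0.19,-0.01,-0.024,-0.06,0.1],
    [0.39,1.91,0.2,-0.01,-0.024,-0.06,0.1],
    [0.27,1.94,0.22,-0.009,-0.024,-0.06,0.1],
  ],
)

```text
time: 13.17
tool_pos: [0.5516, 0.0742, 0.2274]
tool_rot: [3.109, 0.15, -3.046]
contact_force: [0.1, -0.3, -3.6]
opening: 0.0136
grip_force: 55.0
```

>>> carry_out(
  deltas=[
    [0.17,1.94,0.22,-0.01,-0.023,-0.06,0.1],
    [0.06,1.95,0.24,-0.01,-0.024,-0.06,0.1],
    [-0.06,1.94,0.26,-0.01,-0.024,-0.059,0.1],
    [-0.16,1.94,0.29,-0.01,-0.024,-0.06,0.1],
    [-0.27,1.92,0.31,-0.01,-0.024,-0.06,0.1],
    [-0.38,1.9,0.33,-0.01,-0.024,-0.06,0.1],
    [-0.48,1.87,0.37,-0.01,-0.024,-0.06,0.1],
    [0,0,0,0,0,0,0.1],
  ],
)

```text
time: 13.83
tool_pos: [0.5277, 0.2104, 0.2137]
tool_rot: [3.139, 0.325, -2.617]
contact_force: [-0.3, 0.2, -4.5]
opening: 0.0135
grip_force: 55.0
```

>>> carry_out(
  deltas=[
    [0,0,0,0,0,0,0.1],
    [0,0,0,0,0,0,0.1],
    [0,0,0,0,0,0,0.1],
    [0,0,0,0,0,0,0.1],
    [0,0,0,0,0,0,0.1],
    [0,0,0,0,0,0,0.1],
    [0,0,0,0,0,0,0.1],
    [0,0,0,0,0,0,0.1],
  ],
)

```text
time: 14.5
tool_pos: [0.5304, 0.208, 0.2153]
tool_rot: [3.141, 0.328, -2.622]
contact_force: [-0.7, -1.1, -4.3]
opening: 0.0137
grip_force: 55.0
```

```bash
python3 - <<'E'
from h import *
import pickle
s=robot.observe();print(s["tool_pos"],over(.06),s["tool_rot"],s["opening"],s["grip_force"],s["contact_force"],NT@s["contact_force"],s["torque"],s["qpos"])
for n in ("scene","side","wrist"):
    c=cams.read_camera(n); pickle.dump(c,open(n+"1.pkl","wb")); cv2.imwrite(f"pics/{n}1.png",c["image"])
a=[cv2.resize(cv2.imread(f"pics/{n}1.png")[y:y+150,x:x+190],None,fx=2,fy=2,interpolation=3) for n,x,y in (("scene",310,140),("side",240,70))]
b=cv2.resize(cv2.imread("pics/wrist1.png")[:300],(594,279)); b=cv2.copyMakeBorder(b,0,0,0,760-594,0)
cv2.imwrite("pics/v1.png",np.vstack([np.hstack(a),b]))
E
```

```text
[0.53038797 0.20801672 0.21526048] [0.53038059 0.20804127 0.21591704] [ 3.14140061  0.32807874 -2.62153629] 0.013682205506247533 54.99855995178223 [-0.73814578 -1.09870178 -4.2841204 ] -3.673170670898019 [-0.10059414  0.38883785  0.01005476] [ 0.17982519  0.27889421  1.72259887  0.14581684  0.83498173 -1.99241016]
```

View pics/v1.png

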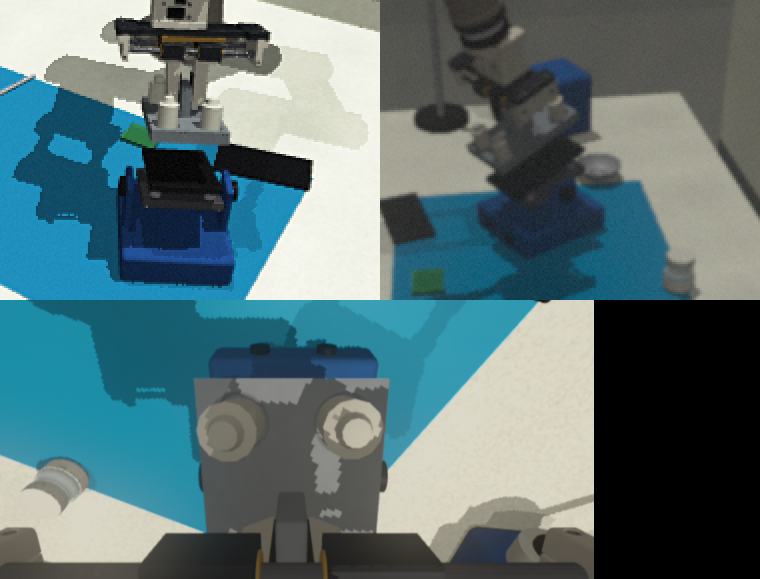

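The views show the held tray parallel above the black plate with dies in place. The stage is symmetric behind it in the wrist view (205–380 at row 360, against tray 195–390). I'll check the tray's pose against the plate in the clouds.

```bash
cat > rel.py <<'E'
from h import *
import pickle,sys
k=sys.argv[1]; h=float(sys.argv[2])
# plate-frame coordinates (mm): origin C
for n in ("scene","side","wrist"):
    c=pickle.load(open(n+k+".pkl","rb")); W=cloud(c); L=(W-C)@np.c_[XT,YT,NT]*1000
    for nm,z0 in (("traytop",h+16),("plate",0)):
        m=(abs(L[...,0])<100)&(abs(L[...,1])<65)&(abs(L[...,2]-z0)<5); P=L[m]
        if len(P)<80: continue
        A=np.c_[P[:,:2],np.ones(len(P))]; 
        for _ in range(4): f=np.linalg.lstsq(A,P[:,2],rcond=None)[0]; ok=abs(A@f-P[:,2])<2; P=P[ok];A=A[ok]
        r=cv2.minAreaRect(P[:,:2].astype(np.float32)); print(n,nm,len(P),"tilt deg",np.degrees(f[:2]).round(2),"z",f[2].round(2),"rect",np.round(r[0],1),np.round(r[1],1),round(r[2],1),"lo",np.percentile(P,1,0).round(1),"hi",np.percentile(P,99,0).round(1))
E
python3 rel.py 1 60; echo; python3 rel.py 0 60
```

```text
scene traytop 258 tilt deg [-0.09  0.06] z 73.12 rect [1.4 0.1] [161.7  96.3] 0.0 lo [-71.6 -47.4  72. ] hi [81.3 47.4 74.8]
scene plate 639 tilt deg [ 0.14 -0.04] z -1.65 rect [1.4 1.2] [ 89.4 154.2] 89.5 lo [-71.6 -42.6  -3.3] hi [76.1 45.  -0. ]
side traytop 397 tilt deg [0.26 0.42] z 75.13 rect [-0.2 -3.9] [ 99.7 162.7] 86.2 lo [-80.3 -49.8  73.1] hi [76.  45.4 76.9]
side plate 451 tilt deg [ 0.07 -0.02] z 0.3 rect [-0.5 -1.3] [ 92.4 150.7] 87.9 lo [-74.1 -45.3  -1.6] hi [73.1 40.7  2.1]
wrist traytop 23261 tilt deg [-0.09  0.12] z 74.86 rect [-8.2  0.8] [ 96.7 145.2] 90.0 lo [-80.4 -46.5  73.4] hi [60.2 48.  76.4]

scene plate 647 tilt deg [ 0.13 -0.01] z -1.69 rect [2.5 1.5] [ 89.9 154. ] 89.3 lo [-71.1 -42.6  -3.4] hi [76.7 44.4 -0.2]
side plate 573 tilt deg [ 0.16 -0.01] z 0.41 rect [-0.1 -0.6] [ 94.8 151.3] 89.8 lo [-73.6 -45.1  -1.6] hi [72.7 44.9  2.4]
```

Each camera shows the tray centred and parallel to the plate within about 1 mm, with a gap of about 58.8 mm. I'll go straight down along the tool z.

>>> carry_out(
  deltas=[
    [0,0,0.8,0,0,0,0.1],
    [0,0,1.2,0,0,0,0.1],
    [0,0,1.2,0,0,0,0.1],
    [0,0,1.1,0,0,0,0.1],
    [0,0,0.7,0,0,0,0.1],
    [0,0,0.3,0,0,0,0.1],
    [0,0,0,0,0,0,0.1],
    [0,0,0,0,0,0,0.1],
  ],
)

```text
time: 15.32
tool_pos: [0.5453, 0.2168, 0.1652]
tool_rot: [3.141, 0.328, -2.621]
contact_force: [0.5, 0.5, -3.6]
opening: 0.0138
grip_force: 55.0
```

```bash
cat > st.py <<'E'
from h import *
s=robot.observe(); d=s["tool_pos"]-C; print(s["time"],"plate frame mm",(np.array([XT,YT,NT])@d*1000-[0,0,33.4]).round(2),"rot err",((RT.inv()*R.from_euler("xyz",s["tool_rot"])).as_rotvec()).round(4),"Fn",round(NT@s["contact_force"],2),"Fx",round(XT@s["contact_force"],2),"Fy",round(YT@s["contact_force"],2),s["torque"].round(2),s["opening"],s["qvel"].round(3).max())
E
python3 st.py
```

```text
15.3167 plate frame mm [0.02 0.17 6.41] rot err [-0.0003 -0.0002 -0.0003] Fn -3.67 Fx -0.53 Fy 0.14 [-0.18  0.42  0.01] 0.01378989503989115 0.002
```

>>> carry_out(
  deltas=[
    [0,0,0.1,0,0,0,0.1],
    [0,0,0.1,0,0,0,0.1],
    [0,0,0.1,0,0,0,0.1],
    [0,0,0.1,0,0,0,0.1],
    [0,0,0.1,0,0,0,0.1],
    [0,0,0.1,0,0,0,0.1],
    [0,0,0,0,0,0,0.1],
    [0,0,0,0,0,0,0.1],
  ],
)

```text
time: 15.98
tool_pos: [0.5468, 0.2177, 0.1596]
tool_rot: [3.141, 0.328, -2.621]
contact_force: [-2.0, -0.8, -0.5]
opening: 0.0134
grip_force: 55.0
```

```bash
python3 st.py
```

```text
15.9833 plate frame mm [-0.15  0.19  0.59] rot err [-0.0002 -0.0002 -0.0003] Fn 0.2 Fx -2.22 Fy 0.35 [-0.22  0.51  0.  ] 0.013402397680811166 0.001
```

Contact is at about the predicted height: normal force rose 3.9 N, which is the preload. Next I'll press in steps.

>>> carry_out(
  deltas=[
    [0,0,0.1,0,0,0,0.1],
    [0,0,0.1,0,0,0,0.1],
    [0,0,0.1,0,0,0,0.1],
    [0,0,0,0,0,0,0.1],
    [0,0,0,0,0,0,0.1],
    [0,0,0,0,0,0,0.1],
    [0,0,0,0,0,0,0.1],
    [0,0,0,0,0,0,0.1],
  ],
)

```text
time: 16.65
tool_pos: [0.5476, 0.2182, 0.1567]
tool_rot: [3.141, 0.328, -2.621]
contact_force: [-4.1, -2.1, 1.0]
opening: 0.0142
grip_force: 55.0
```

```bash
python3 st.py
```

```text
16.65 plate frame mm [-0.16  0.21 -2.51] rot err [-0.0003 -0.0001 -0.0003] Fn 2.47 Fx -4.01 Fy 0.23 [-0.22  0.5  -0.03] 0.014178592129741761 0.001
```

>>> carry_out(
  deltas=[
    [0,0,0.1,0,0,0,0.1],
    [0,0,0.1,0,0,0,0.1],
    [0,0,0.1,0,0,0,0.1],
    [0,0,0,0,0,0,0.1],
    [0,0,0,0,0,0,0.1],
    [0,0,0,0,0,0,0.1],
    [0,0,0,0,0,0,0.1],
    [0,0,0,0,0,0,0.1],
  ],
)

```text
time: 17.32
tool_pos: [0.5484, 0.2186, 0.1541]
tool_rot: [3.142, 0.328, -2.621]
contact_force: [-6.2, -2.1, 3.6]
opening: 0.0138
grip_force: 55.0
```

```bash
python3 st.py; python3 - <<'E'
from h import *
import pickle
for n in ("scene","side","wrist"):
    c=cams.read_camera(n); pickle.dump(c,open(n+"2.pkl","wb")); cv2.imwrite(f"pics/{n}2.png",c["image"])
a=[cv2.resize(cv2.imread(f"pics/{n}2.png")[y:y+150,x:x+190],None,fx=2,fy=2,interpolation=3) for n,x,y in (("scene",310,140),("side",240,70))]
b=cv2.resize(cv2.imread("pics/wrist2.png")[:300],(594,279)); b=cv2.copyMakeBorder(b,0,0,0,760-594,0)
cv2.imwrite("pics/v2.png",np.vstack([np.hstack(a),b]))
E
python3 rel.py 2 -6
```

```text
17.3167 plate frame mm [-0.13  0.2  -5.21] rot err [-0.0002 -0.0003 -0.0004] Fn 5.48 Fx -4.97 Fy 1.25 [-0.28  0.66 -0.03] 0.013764941872318992 0.001
scene traytop 321 tilt deg [-0.   -0.14] z 8.34 rect [2.1 0.2] [165.7  96.4] 0.1 lo [-75.2 -47.4   6.8] hi [82.3 47.8  9.8]
scene plate 61 tilt deg [-0.31 -0.08] z 0.64 rect [ 23.2 -35. ] [184.7  81.7] 31.1 lo [-55.6 -47.9  -1.7] hi [83.5 46.1  1.9]
side traytop 356 tilt deg [-0.09  0.47] z 10.41 rect [ 0.1 -0.2] [161.2  99.3] 0.3 lo [-80.2 -48.7   8.2] hi [78.2 47.3 12.5]
side plate 49 tilt deg [-0.39  0.05] z 0.08 rect [-23.4 -35.5] [ 81.  180.8] 59.4 lo [-80.6 -50.9  -1.7] hi [70.8 38.7  2.2]
wrist traytop 23276 tilt deg [0.09 0.08] z 10.28 rect [-8.2  0.7] [ 96.5 145.1] 90.0 lo [-80.3 -46.4   8.7] hi [60.2 48.1 11.7]
wrist plate 301 tilt deg [1.25 0.31] z -0.12 rect [-4.  -0.6] [137.6  70. ] 0.1 lo [-72.4 -34.2  -2.7] hi [63.5 33.3  2.7]
```

View pics/v2.png

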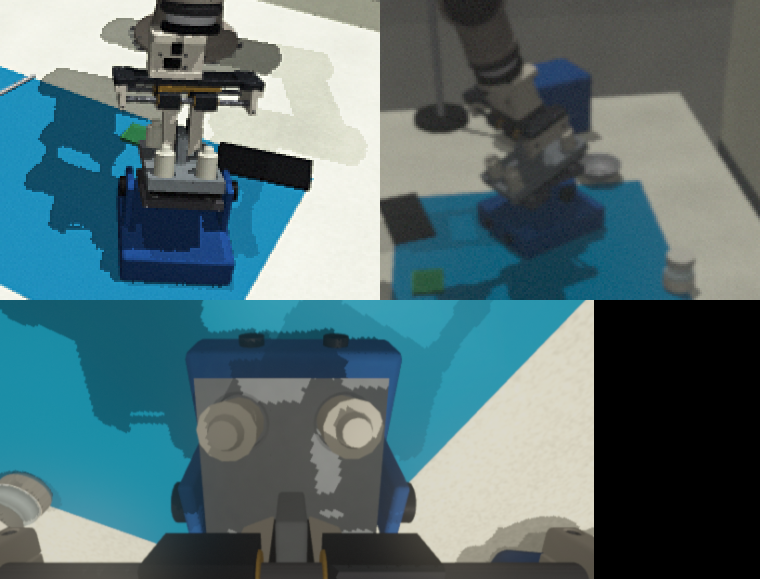

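The tray lies flush, square and centred within about 1 mm on the plate. All four dies show in the views, and the tray has not slipped in the grip. The plate is pressed 5.2–6 mm: the cameras give 6.0 mm, the arm position 5.8 mm and the force about 5.2 mm. Handing in.

```bash
python3 -c "
from cell import robot
print(robot.hand_in())"
```

```text
the job is handed in; nothing more can be done
None
```

Handed in at about 17 s: the spare die is seated in the empty pocket, and the gripped tray lies flush and centred (within about 1 mm) on the sloped plate, held pressed about 5–6 mm with all four dies in place.

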